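Set a straightedge against two stop screws and clamp it

ROBOT

A 6-joint arm with a two-finger parallel gripper is mounted at the origin on a cart in front of the work surface, level with it; the furniture and walls round the work are solid. World frame = base frame: x ahead of the robot, y to its left, z up, the work surface at z = 0. Lengths are in m, angles in rad, forces in N, time in s.
With the tool pointing down it reaches from about 0.25 to 0.8 m from the base axis. Payload 8.5 kg.
Tool frame: the origin (TCP) lies on the centre line of the jaws, within the pads' length; the fingertips stand 14 mm ahead of it and the grasp point (between the pads) lies 5 mm behind it; z points along the fingers, y is the line along which they close (so a half turn about z gives the same grasp; the last joint's range is limited). The gripper opens to 85 mm and grips with 20 to 120 N. Pads are 22 mm wide; open, the fingers measure 114 mm over their backs; the gripper's body (76 mm by 85 mm) begins 54 mm behind the grasp point. The pads swing forward as they close: fully open they stand 13 mm farther back than shut.
Start: joints at [1.111, 0.238, -0.013, 1.319, 0, 1.571], TCP at [0.233, 0.47, 0.245] pointing down, gripper open.
Joint ranges: [-2.66, 2.66], [-1.03, 1.9], [-1.14, 1.46], [-1.82, 2.27], [-1.45, 1.34], [-3.14, 3.14]. Speed limits (rad/s): [2.22, 2.22, 2.79, 3.14, 3.14, 3.14].

INTERFACE

Orientations are given as a rotation vector (axis times angle).
In Python, from workcell import ctrl gives the robot as it stands.
- The arm moves only by the tool jog_arm, never from a script. Its argument "rows" is a list of rows, each a list of 7 numbers: the shift along the tool's x, y, z in a scale on which 1.0 is 500 mm, then the turn, a rotation vector about the tool's x, y, z in normalised numbers (1 is 360 degrees), then the opening, from 0 (shut) to 1 (fully open). In form: [[x, y, z, ax, ay, az, hand], ...]. A call has 1 to 20 rows; each row is the pose to reach, as a shift and turn from the pose commanded when the call began, along the tool's axes at that moment; what a row does not reach only later rows make up. A row lasts 1/12 s, in which the tool goes at most 41.7 mm and 7.16 degrees, less where a joint would pass 70% of its speed; a pose out of reach is approached as far as the arm can. A shift or turn number past 1, either way, is cut back to 1. A call with a gripper value outside its range is refused whole. The fingers move at their own pace and stop on an object; "force" is the grip in N (left out, the last holds). Time passes only in rows, so rows that repeat a pose let the fingers close. It gives the time, the measured TCP pose, the force, the opening and the grip force at its end, in the units of the state.
- ctrl.state(): the state, without advancing time (a new reading comes with each control period).
- ctrl.snapshot(name): name is "side" or "top"; returns a dict with "img" (400x640x3 uint8, red, green, blue), "intrinsics" (3x3 intrinsics, pixels), "R" (3x3) and "t" (3): a world point X has camera coordinates R X + t. Camera axes: x right, y down, z forward; pixel columns grow to the right and rows downward; lengths in m; the calibration is good to about 2 mm. A picture is of the moment at which its call begins. There is no depth.
- ctrl.hand_in(): hands the job in; it is judged then, once.
The state is a dict: "time_s": time; "qpos": joint angles; "qvel": joint speeds; "joint_efforts": joint torques, N m; "tcp_pos": TCP position; "tool_rot": TCP orientation; "ft_force": force on the tool from outside, world axes, zero at the start; "moment": the same for the moment, N m; "finger_gap": finger opening in m; "finger_force": force on a finger pad.
Only numpy, scipy, OpenCV 4.12 (cv2) and the standard library are available. Lean on these libraries where they do the work, as an engineer would, in place of code of your own. Each camera call takes 0.05 s, during which the arm holds its last target. There are 200 camera calls.

TASK

Set the steel straightedge as the fence of the small mounting plate: slide it across the plate until its long edge bears on the ball noses of both stop screws at once, pressing just firmly enough to feel both but gently, so that neither screw is strained. Then press the handle of the toggle clamp down until it is over centre and stops, so that its foot holds the straightedge there, still against both screws. Leave the things lying round about where they are.

Things in the scene. Friction and masses are not known exactly. Their poses are not given: they have to be found in the camera images.
- plate: Fixed dark plate with a grid of tapped holes, 165 (x, -85 to +80) x 150 (y) x 12.7 mm, top 12.7 mm above the worktop; origin on the worktop, midway in y. Its +x (roughly away from the robot) is the way the straightedge slides to the stops; y runs from stop to stop. Stops and clamp move with the plate.
- straightedge: Loose steel bar, 32 (x) x 150 (y) x 12 mm, 0.35 to 0.55 kg, flat on the plate, up to 0.2 rad askew. Origin: centre of its underside; its +x edge must bear on both ball noses. Sliding takes 2 to 5 N. Pushed in the middle of its -x edge it meets one stop, then has to swing to the other: this needs some 5 to 10 N there, less if pushed nearer the stop not yet met.
- stop_a: Fixed steel block, 22 x 22 x 20 mm, with a steel stop screw through it (axis along plate x, 7 mm above the plate, ball nose 7 mm in diameter) and a jam nut. Origin: middle of the foot of its front face, at plate x = +6, y = +45 mm. The nose stands 6 to 22 mm out of the front face (towards -x): set anew each time and not in this pose, so find it by touch or sight.
- stop_b: The other stop, alike, at plate x = +6, y = -45 mm; its screw is set independently of the first. Neither screw may ever be loaded with more than 10 N. With the bar pushed home both should bear 0.5 N or more at once for 0.3 s; a push of about 9 N at the middle of the bar gives some 3 to 4 N on each.
- clamp_handle (a joint): Angle (rad) between handle and link of the horizontal toggle clamp fixed on the plate behind the stops: 0 open (at the start), 1.654 dead centre, 1.744 locked over centre at its stop. It stays where it is left. Pressing the grip down with about 1 to 6 N closes it.
- handle_grip (a point): Point to press, on the axis of the round black handle grip (17 mm thick), 25 mm from its free end; its x axis lies 0.1 rad below the grip's axis, towards the free end. Open: plate x = 73, y = 0, 111 mm above the worktop, the grip rising at 68 degrees towards plate +x. Pressed, it comes down in an arc in the plate's x-z plane to x = 103, 55 mm above the worktop, nearly level.
- clamp_foot: Round sprung rubber foot, 14 mm in diameter, at the front of the clamp's arm. Origin: centre of its underside. Open it stands about 55 mm above the plate at plate x = -13 mm; locked it comes down at x = -24, y = 0 on the middle of the straightedge and presses with about 12 N. It does not move the bar.
- hex_key: Black hex key, 84 x 28 mm, 8 mm thick, lying on the worktop beside the plate (its +y side); bystander. Origin: centre of its underside.
- canister: White screw canister with a black lid, 42 mm in diameter, 66 mm tall; bystander. Origin: centre of its underside.
- petri_dish: Closed round dish, 62 mm in diameter, 14 mm tall; bystander. Origin: centre of its underside.
- tape_roll: Roll of tape lying flat, 74 mm in diameter, 19 mm tall; bystander. Origin: centre of its underside.

How it is judged:
On the way, in this order (a step that is already met when the one before it is completed fails the run):
1. the straightedge bears on both stop screws at once (contact force between straightedge and stop_a above 0.5 N and contact force between straightedge and stop_b above 0.5 N), for 0.3 s.
2. the toggle clamp is locked over centre with its foot on the straightedge (value of joint clamp_handle above 1.69 rad and contact force between clamp_foot and straightedge above 5 N), for 0.2 s.
At the end, for the whole second after the job is handed in: The straightedge lies at rest against both stop screws (no gap over 1.5 mm at either) with both within its length, and the clamp is locked: handle past dead centre (joint above 1.69 rad) and foot pressing on the straightedge with more than 5 N (all of step 2 and x of stop_a_nose in the frame of straightedge between 0.0165 and 0.021 m and y of stop_a_nose in the frame of straightedge below 0.074 m and x of stop_b_nose in the frame of straightedge between 0.0165 and 0.021 m and y of stop_b_nose in the frame of straightedge above -0.074 m and linear speed of straightedge below 0.01 m/s); the robot touches nothing.
It fails at once if a stop is loaded with more than 10 N (contact force between anything else and stop_a above 10 N or contact force between anything else and stop_b above 10 N).
It fails at once if a bystander is moved by more than 15 mm (distance of any of hex_key, canister, petri_dish, tape_roll from where it was at the start of the episode above 0.015 m).
It also fails if it takes over 72 s, if anything falls off the work surface, if the arm or the gripper's body presses on something with over 40 N, if the wrist force passes 120 N, or if a joint passes its speed limit or range.

## Working session

There is one attempt and no reset: what is moved stays moved. The work goes in short steps, Python scripts to look and compute and a tool call to move; the robot and the scene stay as the last step left them, time stands still between calls to the robot, and variables do not carry over. Pictures are saved under pics/ and viewed, at most 13 in all, crops included, and the job is handed in when it is done.

Besides the shell and the picture viewer there is one more tool, called after "Call:" as name(argument=value, ...) on one line, values as JSON. jog_arm: Moves the arm, as the interface text tells. Its arguments: {"type":"object","properties":{"rows":{"type":"array","items":{"type":"array","items":{"type":"number"}}},"force":{"type":"number"}},"required":["rows"]}

```bash
mkdir -p pics; python3 - <<'E'
from workcell import ctrl
import cv2,numpy as np
np.set_printoptions(precision=4,suppress=True)
for n in("top","side"):
    s=ctrl.snapshot(n); cv2.imwrite(f"pics/{n}0.png",s["img"][:,:,::-1]); np.savez(f"{n}0.npz",**s)
    print(n,s["intrinsics"],s["R"],s["t"])
print(ctrl.state())
E
```

```text
top [[374.7677   0.     325.2689]
 [  0.     374.7677 201.4278]
 [  0.       0.       1.    ]] [[-0.0238 -0.9997  0.0061]
 [-0.9938  0.023  -0.1084]
 [ 0.1082 -0.0086 -0.9941]] [0.2936 0.5183 0.8873]
side [[466.429    0.     326.5386]
 [  0.     466.429  202.3186]
 [  0.       0.       1.    ]] [[ 0.8894 -0.4572  0.0029]
 [-0.2348 -0.4622 -0.8551]
 [ 0.3923  0.7598 -0.5184]] [-0.3284  0.3422  0.4744]
{'time_s': 0.1, 'qpos': array([ 1.111 ,  0.2387, -0.0142,  1.3192, -0.    ,  1.5708]), 'qvel': array([ 0.0011, -0.0019,  0.0031, -0.0004, -0.001 , -0.0016]), 'joint_efforts': array([  0.    , -53.9721,  34.6999,   0.0135,   0.    ,  -0.    ]), 'tcp_pos': array([0.2328, 0.4702, 0.2447]), 'tool_rot': array([-0.7158, -3.0587,  0.002 ]), 'ft_force': array([ 0.3225, -0.2116, -0.2794]), 'moment': array([-0.0085,  0.044 , -0.0093]), 'finger_force': 0.0, 'finger_gap': 0.08531115989306892}
```

View pics/top0.png

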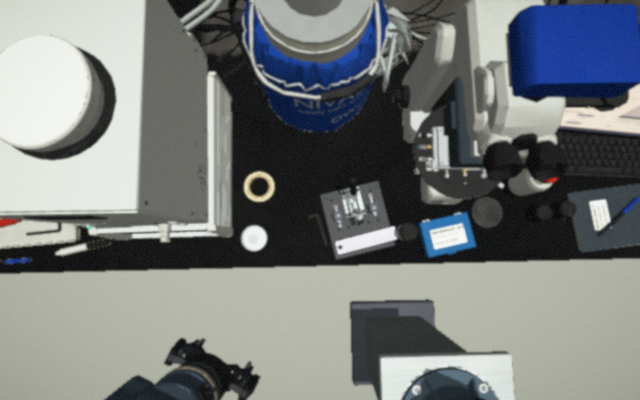

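View pics/side0.png

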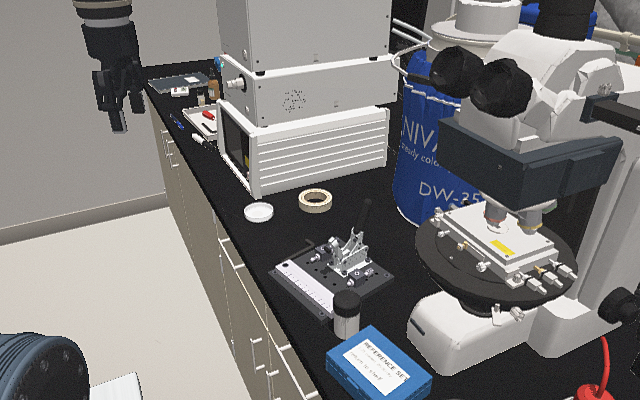

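The top view shows the plate at about (357,218), the bar at (366,242), the clamp at (354,203), the canister at (407,231), and the hex key at (317,228). In the side view the plate is at about (330,272) and the canister at (346,315). I'll enlarge both and mask the bar and plate.

```bash
cat > h.py <<'E'
import numpy as np,cv2
np.set_printoptions(precision=4,suppress=True)
def ray(s,uv,z):
    K,R,t=s["intrinsics"],s["R"],s["t"]
    d=R.T@np.linalg.solve(K,[uv[0],uv[1],1]); c=-R.T@t
    return c+d*(z-c[2])/d[2]
def proj(s,X):
    p=s["intrinsics"]@(s["R"]@np.asarray(X)+s["t"]); return p[:2]/p[2]
E
python3 - <<'E'
from h import *
T=np.load("top0.npz");S=np.load("side0.npz")
a=cv2.resize(T["img"][170:270,300:430],None,fx=6,fy=6,interpolation=2)
b=cv2.resize(S["img"][195:345,260:410],None,fx=4,fy=4,interpolation=2)
cv2.imwrite("pics/tc.png",a[:,:,::-1]);cv2.imwrite("pics/sc.png",b[:,:,::-1])
g=cv2.cvtColor(T["img"],7).astype(np.uint8)
x0,y0=300,170
crop=g[170:270,300:430]
m=(crop>170).astype(np.uint8)
cs,_=cv2.findContours(m,0,1)
c=max(cs,key=cv2.contourArea)
r=cv2.minAreaRect(c); bp=cv2.boxPoints(r)+[x0,y0]
print("bar box",bp.round(1)); 
P=np.array([ray(T,p,.0247) for p in bp]);print(P,[np.linalg.norm(P[i]-P[i-1]) for i in range(4)],P.mean(0))
m2=((crop>38)).astype(np.uint8); m2=cv2.morphologyEx(m2,cv2.MORPH_CLOSE,np.ones((5,5)))
m2=cv2.morphologyEx(m2,cv2.MORPH_OPEN,np.ones((5,5)))
cs,_=cv2.findContours(m2,0,1)
for c in cs:
    if cv2.contourArea(c)>500:
        bp=cv2.boxPoints(cv2.minAreaRect(c))+[x0,y0];print("pl",bp);P=np.array([ray(T,p,.0127) for p in bp]);print(P,[np.linalg.norm(P[i]-P[i-1]) for i in range(4)],P.mean(0))
E
```

```text
bar box [[334.2 241.1]
 [393.6 225.6]
 [397.1 238.9]
 [337.6 254.3]]
[[0.4283 0.2621 0.0247]
 [0.4622 0.1164 0.0247]
 [0.43   0.1095 0.0247]
 [0.3965 0.2547 0.0247]] [np.float64(0.03273872518754806), np.float64(0.14956737198551756), np.float64(0.032920027254214695), np.float64(0.1490059844579348)] [0.4293 0.1857 0.0247]
pl [[300. 181.]
 [429. 181.]
 [429. 269.]
 [300. 269.]]
[[0.5793 0.343  0.0127]
 [0.5719 0.0209 0.0127]
 [0.3552 0.0326 0.0127]
 [0.3629 0.3466 0.0127]] [np.float64(0.21646840057290573), np.float64(0.3221975437340842), np.float64(0.21701412117470018), np.float64(0.31409720590743734)] [0.4673 0.1858 0.0127]
```

View pics/tc.png

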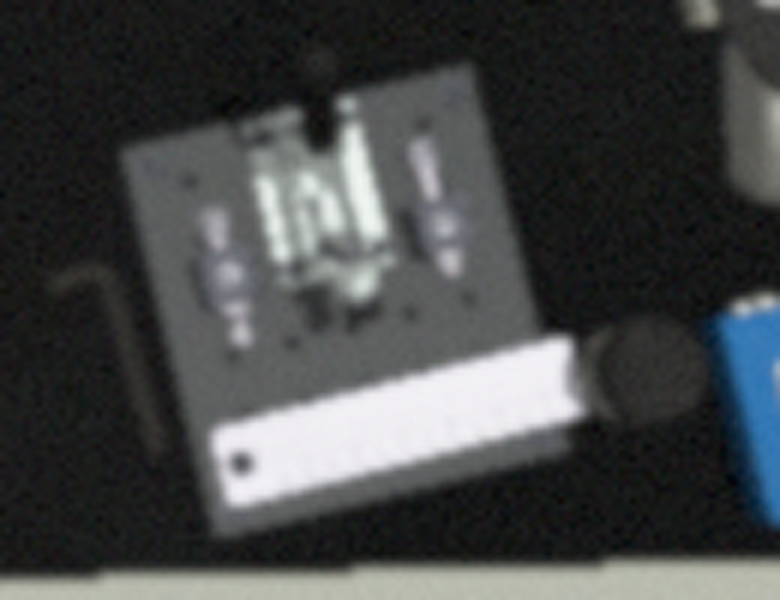

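View pics/sc.png

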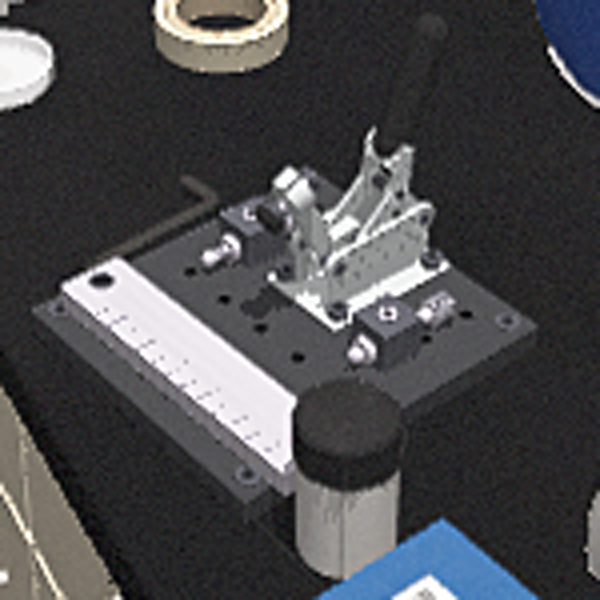

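The top crop gives the plate corners at crop px (120,150), (472,65), (570,452) and (215,537). The nose tips are near (242,348) and (455,276), the canister lid at (650,368), and the grip end near (320,65). The side crop shows the noses at (208,262) and (357,355), and the grip end at (432,25).

```bash
cat >> h.py <<'E'
E
python3 - <<'E'
from h import *
T=np.load("top0.npz");S=np.load("side0.npz")
tp=lambda u,v:(300+(u+.5)/6-.5,170+(v+.5)/6-.5)
sp=lambda u,v:(260+(u+.5)/4-.5,195+(v+.5)/4-.5)
C=np.array([ray(T,tp(*p),.0127) for p in[(120,150),(472,65),(570,452),(215,537)]])
print(C,[np.linalg.norm(C[i]-C[i-1]) for i in range(4)])
Cs=np.array([ray(S,sp(*p),.0127) for p in[(35,312),(537,325),(250,500),(308,167)]]);print("side: -x+y, +x-y, -x-y,+x+y",Cs)
ux=(C[0]-C[3]+C[1]-C[2])[:2];th=np.arctan2(ux[1],ux[0])
c=C.mean(0)[:2];R=np.array([[np.cos(th),-np.sin(th)],[np.sin(th),np.cos(th)]])
O=c+R@[.0025,0];print("th",th,"O",O)
L=lambda P:R.T@(np.asarray(P)[:2]-O)
print("side corners in plate",[L(p) for p in Cs])
for n,p,z in[("A",(242,348),.0197),("B",(455,276),.0197),("lid",(650,368),.066)]:
    P=ray(T,tp(*p),z);print(n,P,L(P)*1e3)
for n,p,z in[("A",(206,263),.0197),("B",(355,357),.0197),("lid",(348,418),.066)]:
    P=ray(S,sp(*p),z);print("s",n,P,L(P)*1e3)
for p in [[.4283,.2621],[.4622,.1164],[.43,.1095],[.3965,.2547]]: print("bar",L(p)*1e3)
for n,x,y,z in[("A6",.006,.045,.0197),("grip",.073,0,.111),("gripend",.0824,0,.134),("foot",-.013,0,.068)]:
    w=np.r_[O+R@[x,y],z];print(n,w,(proj(T,w)-[300,170])*6,(proj(S,w)-[260,195])*4)
E
```

```text
[[0.544  0.295  0.0127]
 [0.5763 0.1477 0.0127]
 [0.4155 0.1139 0.0127]
 [0.3846 0.2599 0.0127]] [np.float64(0.16323509310638154), np.float64(0.15072611652158305), np.float64(0.16435128146650338), np.float64(0.14916505368334973)]
side: -x+y, +x-y, -x-y,+x+y [[0.3864 0.2554 0.0127]
 [0.5766 0.1487 0.0127]
 [0.4196 0.113  0.0127]
 [0.5441 0.2973 0.0127]]
th 0.21187531900077172 O [0.4826 0.2047]
side corners in plate [array([-0.0833,  0.0698]), array([ 0.0802, -0.0744]), array([-0.0808, -0.0764]), array([0.0796, 0.0777])]
A [0.4608 0.2471 0.0197] [-12.3779  46.0496]
B [0.4881 0.1592 0.0197] [ -4.1538 -45.6224]
lid [0.4476 0.0917 0.066 ] [ -57.9512 -103.0931]
s A [0.4639 0.2444 0.0197] [-9.9018 42.7852]
s B [0.4922 0.1596 0.0197] [ -0.1016 -46.1088]
s lid [0.4462 0.0861 0.066 ] [ -60.4595 -108.2681]
bar [-40.9596  67.573 ]
bar [-38.4574 -81.9979]
bar [-71.3884 -81.9721]
bar [-73.6046  67.0258]
A6 [0.479  0.2499 0.0197] [231.2968 301.024 ] [229.379  245.2262]
grip [0.5539 0.22   0.111 ] [316.3419  82.9917] [415.2034  65.6071]
gripend [0.5631 0.222  0.134 ] [315.0906  48.1256] [433.712   12.5211]
foot [0.4698 0.2019 0.068 ] [361.2335 314.3419] [259.8654 222.5306]
```

Careful with the scale: shifts go in shares of 500 mm and turns go in shares of 360 degrees. That gives: -239 mm / 500 = -0.478, -235 mm / 500 = -0.47, 0.9 rad / 6.2832 = 0.1432.

Call:
jog_arm(rows=[[-0.12,-0.118,0.062,0,0,0.035,1],[-0.24,-0.234,0.124,0,0,0.0716,1],[-0.36,-0.352,0.186,0,0,0.1066,1],[-0.478,-0.47,0.25,0,0,0.1432,1],[-0.478,-0.47,0.25,0,0,0.1432,1],[-0.478,-0.47,0.25,0,0,0.1432,1],[-0.478,-0.47,0.25,0,0,0.1432,1],[-0.478,-0.47,0.25,0,0,0.1432,1],[-0.478,-0.47,0.25,0,0,0.1432,1],[-0.478,-0.47,0.25,0,0,0.1432,1],[-0.478,-0.47,0.25,0,0,0.1432,1],[-0.478,-0.47,0.25,0,0,0.1432,1],[-0.478,-0.47,0.25,0,0,0.1432,1]], force=100)

```text
time_s: 1.18
tcp_pos: [0.343, 0.1546, 0.1206]
tool_rot: [1.974, 2.444, 0.001]
ft_force: [0.7, 0.1, 0.3]
finger_gap: 0.0854
finger_force: 0.0
```

```bash
cat >> h.py <<'E'
from scipy.spatial.transform import Rotation as Ro
th=.2119;O=np.array([.4826,.2047]);PR=np.array([[np.cos(th),-np.sin(th)],[np.sin(th),np.cos(th)]])
L=lambda P:PR.T@(np.asarray(P)[:2]-O)*1e3
def rep(st):
    M=Ro.from_rotvec(st["tool_rot"]).as_matrix()
    print("t",st["time_s"],"plate tcp",L(st["tcp_pos"]),"z",st["tcp_pos"][2]*1e3,"yang",np.arctan2(M[1,1],M[0,1]),"zax",M[:,2],"F plate",PR.T@st["ft_force"][:2],st["ft_force"][2],"gap",st["finger_gap"])
    return M
E
python3 - <<'E'
from h import *
from workcell import ctrl
st=ctrl.state();M=rep(st);print(st["qpos"])
s=ctrl.snapshot("side");np.savez("side1.npz",**s)
p=st["tcp_pos"]
for a in(.001,.014):
  for y in(.043,-.043,.057,-.057): print(a,y,proj(s,p+M@[0,y,a]))
u,v=proj(s,p).astype(int);u0,v0=max(u-75,0),max(v-75,0);print(u0,v0)
cv2.imwrite("pics/s1.png",cv2.resize(s["img"][v0:v0+150,u0:u0+150,::-1],None,fx=4,fy=4,interpolation=2))
E
```

```text
t 1.1833 plate tcp [-147.0333  -19.5832] z 120.63827128339757 yang 0.21203457628852143 zax [ 0.0005  0.0004 -1.    ] F plate [ 0.6684 -0.0678] 0.3232146875209716 gap 0.08544591142454612
[ 0.4234  0.0725 -0.5592  0.9386  0.0002  1.7822]
0.001 0.043 [285.5533 252.4239]
0.001 -0.043 [234.1825 276.5505]
0.001 0.057 [293.2628 248.8031]
0.001 -0.057 [225.1028 280.8148]
0.014 0.043 [285.9277 259.4006]
0.014 -0.043 [235.1188 283.779 ]
0.014 0.057 [293.5591 255.739 ]
0.014 -0.057 [226.1459 288.0842]
185 188
```

View pics/s1.png

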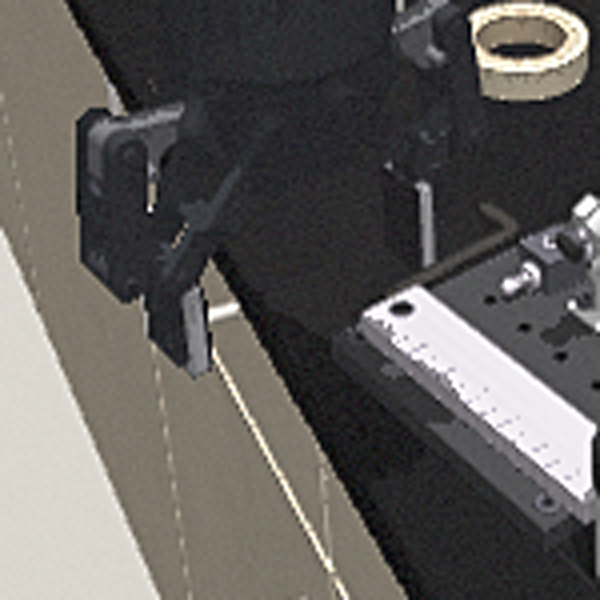

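The crop shows the rear finger's tip corner at px (238,280.5), and the front finger's -y face spanning px (290.5–294.2, ~254).

```bash
python3 - <<'E'
from h import *
from workcell import ctrl
st=ctrl.state();M=Ro.from_rotvec(st["tool_rot"]).as_matrix();p=st["tcp_pos"];s=np.load("side1.npz")
for a in(.001,.014):
  for y in(-.043,-.051,.043,.051): print(a,y,proj(s,p+M@[-.011,y,a]))
E
```

```text
0.001 -0.043 [238.2206 280.6286]
0.001 -0.051 [233.0293 283.1107]
0.001 0.043 [289.8387 255.9485]
0.001 0.051 [294.2823 253.824 ]
0.014 -0.043 [239.1259 287.8955]
0.014 -0.051 [233.9957 290.401 ]
0.014 0.043 [290.1758 262.9635]
0.014 0.051 [294.5739 260.8155]
```

Scaled: 102 mm / 500 = 0.204, 95 mm / 500 = 0.19.

Call:
jog_arm(rows=[[0,0,0.07,0,0,0,1],[0,0,0.14,0,0,0,1],[0,0,0.19,0,0,0,1],[0,0,0.204,0,0,0,1],[0,0,0.204,0,0,0,1],[0,0,0.204,0,0,0,1],[0,0.02,0.204,0,0,0,1],[0,0.03,0.204,0,0,0,1],[0,0.03,0.204,0,0,0,1],[0,0.03,0.204,0,0,0,1]])

```text
time_s: 2.07
tcp_pos: [0.3587, 0.1573, 0.019]
tool_rot: [1.975, 2.442, 0.002]
ft_force: [0.1, 0.7, 0.2]
finger_gap: 0.0855
finger_force: 0.0
```

```bash
cat > st.py <<'E'
from h import *
from workcell import ctrl
rep(ctrl.state())
E
python3 st.py
```

```text
t 2.0667 plate tcp [-131.136   -20.2856] z 19.042688636850915 yang 0.21067735481888944 zax [ 0.0016  0.0007 -1.    ] F plate [0.2066 0.6794] 0.24231323528629883 gap 0.08545466881327966
```

Scaled: 26 mm / 500 = 0.052, 24 mm / 500 = 0.048.

Call:
jog_arm(rows=[[0,0.004,0.002,0,0,0,1],[0,0.008,0.002,0,0,0,1],[0,0.012,0.002,0,0,0,1],[0,0.016,0.002,0,0,0,1],[0,0.02,0.002,0,0,0,1],[0,0.024,0.002,0,0,0,1],[0,0.028,0.002,0,0,0,1],[0,0.032,0.002,0,0,0,1],[0,0.036,0.002,0,0,0,1],[0,0.04,0.002,0,0,0,1],[0,0.044,0.002,0,0,0,1],[0,0.048,0.002,0,0,0,1],[0,0.052,0.002,0,0,0,1]])

```text
time_s: 3.15
tcp_pos: [0.3831, 0.1624, 0.0173]
tool_rot: [-1.975, -2.443, 0.0]
ft_force: [-2.2, -0.5, 0.8]
finger_gap: 0.0853
finger_force: 0.9
```

```bash
python3 st.py; python3 - <<'E'
from h import *
from workcell import ctrl
s=ctrl.snapshot("side");np.savez("side2.npz",**s)
cv2.imwrite("pics/s2.png",cv2.resize(s["img"][195:345,240:420,::-1],None,fx=4,fy=4,interpolation=2))
E
```

```text
t 3.15 plate tcp [-106.1318  -20.4226] z 17.263857123688044 yang 0.211060974384491 zax [-0.0001 -0.0001 -1.    ] F plate [-2.2188 -0.0167] 0.7524225932718784 gap 0.0852660546116758
```

View pics/s2.png

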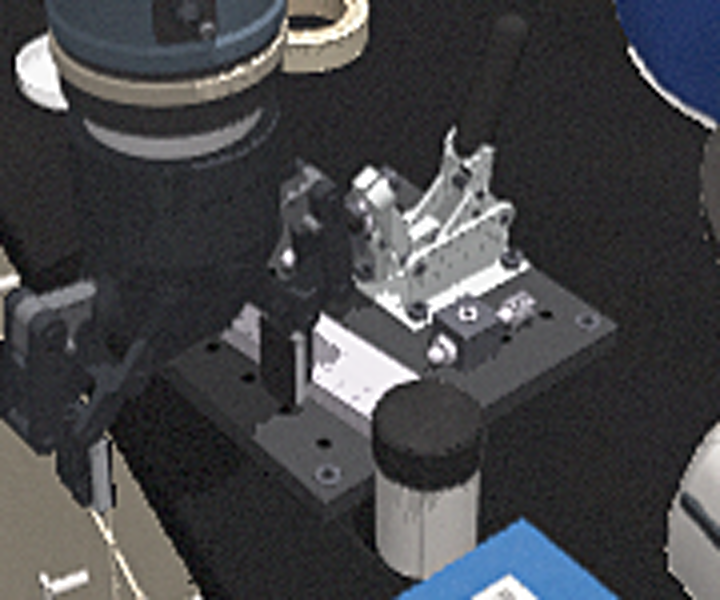

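The finger at crop (290,360) is bearing on the bar's rear edge, and the bar is sliding at about 2.2 N. The clamp is clear, and the canister hasn't moved.

Call:
jog_arm(rows=[[0,0.002,0,0,0,0,1],[0,0.004,0,0,0,0,1],[0,0.006,0,0,0,0,1],[0,0.008,0,0,0,0,1],[0,0.01,0,0,0,0,1],[0,0.012,0,0,0,0,1],[0,0.014,0,0,0,0,1]])

```text
time_s: 3.78
tcp_pos: [0.3899, 0.1638, 0.0173]
tool_rot: [1.975, 2.443, -0.0]
ft_force: [-1.4, -0.1, 0.7]
finger_gap: 0.0852
finger_force: 0.8
```

Scaled: 2 mm / 500 = 0.004, 1.5 mm / 500 = 0.003.

Call:
jog_arm(rows=[[0,0.001,0,0,0,0,1],[0,0.002,0,0,0,0,1],[0,0.003,0,0,0,0,1],[0,0.004,0,0,0,0,1]])

```text
time_s: 4.12
tcp_pos: [0.3917, 0.1642, 0.0173]
tool_rot: [1.975, 2.443, -0.0]
ft_force: [-1.6, -0.5, 0.1]
finger_gap: 0.0853
finger_force: 0.8
```

Scaled: 2 mm / 500 = 0.004, 1.5 mm / 500 = 0.003.

Call:
jog_arm(rows=[[0,0.001,0,0,0,0,1],[0,0.002,0,0,0,0,1],[0,0.003,0,0,0,0,1],[0,0.004,0,0,0,0,1]])

```text
time_s: 4.45
tcp_pos: [0.3937, 0.1647, 0.0173]
tool_rot: [-1.975, -2.443, 0.0]
ft_force: [-2.5, -0.4, -0.3]
finger_gap: 0.0855
finger_force: 0.8
```

Call:
jog_arm(rows=[[0,0.001,0,0,0,0,1],[0,0.002,0,0,0,0,1],[0,0.003,0,0,0,0,1]])

```text
time_s: 4.7
tcp_pos: [0.3952, 0.165, 0.0173]
tool_rot: [1.975, 2.443, -0.0]
ft_force: [-2.6, 0.3, -0.1]
finger_gap: 0.0856
finger_force: 0.8
```

Scaled: 1.5 mm / 500 = 0.003, 1 mm / 500 = 0.002.

Call:
jog_arm(rows=[[0,0.001,0,0,0,0,1],[0,0.002,0,0,0,0,1],[0,0.003,0,0,0,0,1]])

```text
time_s: 4.95
tcp_pos: [0.3961, 0.1651, 0.0172]
tool_rot: [-1.975, -2.443, 0.001]
ft_force: [-4.2, -0.6, 1.6]
finger_gap: 0.0853
finger_force: 2.3
```

```bash
python3 st.py; python3 - <<'E'
from h import *
from workcell import ctrl
for n in("side","top"):
    s=ctrl.snapshot(n);np.savez(n+"3.npz",**s)
    im=s["img"][195:345,240:420] if n=="side" else s["img"][170:270,300:430]
    cv2.imwrite(f"pics/{n}3.png",cv2.resize(im[:,:,::-1],None,fx=4.4 if n=="side" else 6,fy=4 if n=="side" else 6,interpolation=2) if 0 else cv2.resize(im[:,:,::-1],(720,600 if n=="side" else 554),interpolation=2))
E
```

```text
t 4.95 plate tcp [-92.8358 -20.4868] z 17.198416203931437 yang 0.21104548796918537 zax [-0.001  -0.0003 -1.    ] F plate [-4.2581  0.3098] 1.5959323281377957 gap 0.08528637415244864
```

View pics/side3.png

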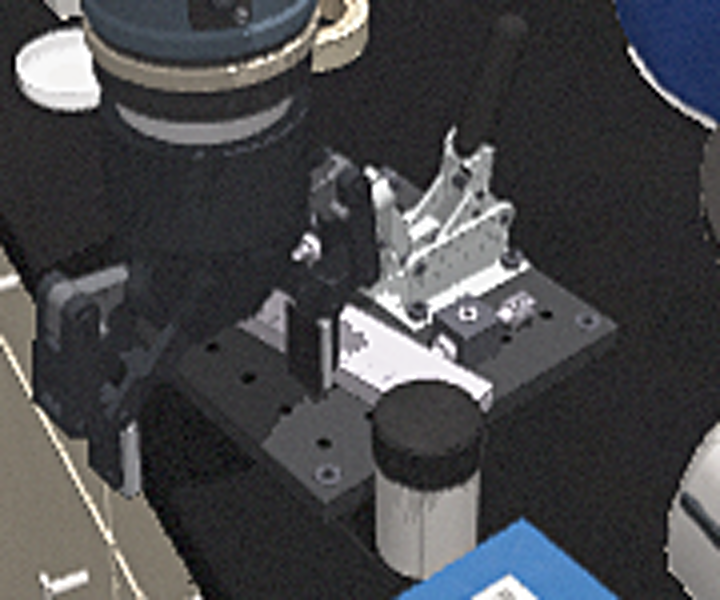

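Force has risen to 4.3 N, so it has met a stop. The bar edge is close to the B nose at crop (440,345).

Scaled: 0.6 mm / 500 = 0.0012, 0.3 mm / 500 = 0.0006.

Call:
jog_arm(rows=[[0,0.0006,0,0,0,0,1],[0,0.0012,0,0,0,0,1],[0,0.0012,0,0,0,0,1]])

```text
time_s: 5.3
tcp_pos: [0.3964, 0.1652, 0.0172]
tool_rot: [-1.974, -2.442, 0.002]
ft_force: [-5.5, -0.1, 2.6]
finger_gap: 0.0854
finger_force: 3.0
```

Call:
jog_arm(rows=[[0,0.0006,0,0,0,0,1],[0,0.0012,0,0,0,0,1],[0,0.0012,0,0,0,0,1]])

```text
time_s: 5.55
tcp_pos: [0.3966, 0.1653, 0.0171]
tool_rot: [-1.974, -2.442, 0.002]
ft_force: [-7.9, -1.9, 3.1]
finger_gap: 0.0852
finger_force: 4.0
```

```bash
python3 st.py; python3 - <<'E'
from h import *
T=np.load("top3.npz")
g=T["img"].min(2)[170:270,300:430]
m=(g>170).astype(np.uint8);cs,_=cv2.findContours(m,0,1)
for c in cs:
    if cv2.contourArea(c)>15:
        bp=cv2.boxPoints(cv2.minAreaRect(c))+[300,170];print(cv2.contourArea(c),[L(ray(T,p,.0247)).round(1) for p in bp])
E
```

```text
t 5.55 plate tcp [-92.3395 -20.4204] z 17.11731949666927 yang 0.21128245096058193 zax [-0.0021 -0.0003 -1.    ] F plate [-8.134  -0.2249] 3.1025753147778654 gap 0.08519069388922561
123.0 [array([-79.7, 161.4]), array([-117.9,    2.5]), array([-124.8,    4.3]), array([-86.6, 163. ])]
338.5 [array([ 8.3, 68.1]), array([  3.7, -82.4]), array([-34. , -80.6]), array([-29.4,  69.3])]
32.0 [array([53.7, 24.7]), array([53.3, 16.1]), array([20.2, 17.6]), array([20.5, 26.2])]
55.5 [array([52.5,  7.4]), array([48.5, -9.3]), array([17.5, -1.5]), array([21.5, 15.1])]
61.0 [array([63.8, -9.1]), array([ 64.3, -20.9]), array([ 18.4, -22.4]), array([ 17.9, -10.6])]
```

View pics/top3.png

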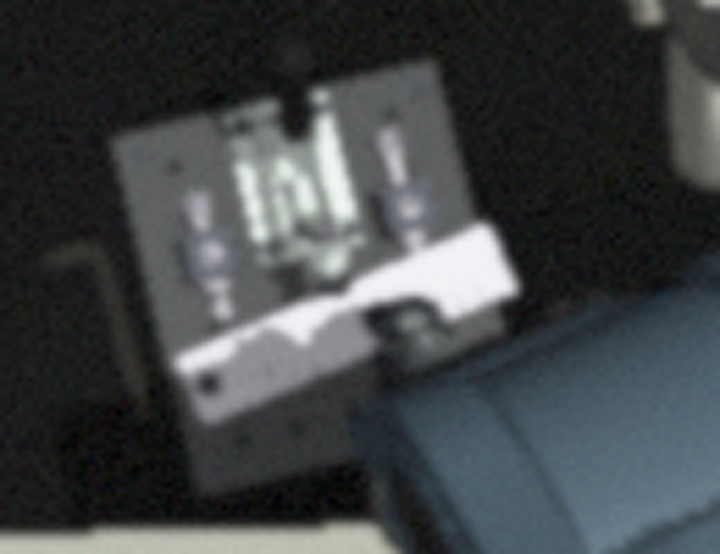

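The top view shows the bar touching B at crop (415,245) and still about 8 mm short of A at (223,322). It has swung too far towards B, so I'll back off and push nearer A.

Scaled: 22 mm / 500 = 0.044, -20 mm / 500 = -0.04.

Call:
jog_arm(rows=[[0,-0.008,0,0,0,0,1],[0,-0.024,0,0,0,0,1],[0,-0.04,0,0,0,0,1],[0,-0.04,0,0,0,0,1],[0.022,-0.04,0,0,0,0,1],[0.044,-0.04,0,0,0,0,1],[0.044,-0.04,0,0,0,0,1],[0.044,-0.032,0,0,0,0,1],[0.044,-0.024,0,0,0,0,1],[0.044,-0.018,0,0,0,0,1],[0.044,-0.018,0,0,0,0,1]])

```text
time_s: 6.47
tcp_pos: [0.3855, 0.1851, 0.0174]
tool_rot: [1.976, 2.442, 0.001]
ft_force: [0.4, 0.0, 0.8]
finger_gap: 0.0853
finger_force: 0.0
```

```bash
python3 st.py
```

```text
t 6.4667 plate tcp [-99.0101   1.2729] z 17.38028346009037 yang 0.21038349380733526 zax [ 0.0008  0.0001 -1.    ] F plate [ 0.4018 -0.0643] 0.8332135747085438 gap 0.08529582799888609
```

Scaled: 3 mm / 500 = 0.006, 2 mm / 500 = 0.004.

Call:
jog_arm(rows=[[0,0.002,0,0,0,0,1],[0,0.004,0,0,0,0,1],[0,0.006,0,0,0,0,1],[0,0.006,0,0,0,0,1]])

```text
time_s: 6.8
tcp_pos: [0.3875, 0.1857, 0.0173]
tool_rot: [1.975, 2.443, -0.0]
ft_force: [0.3, -0.9, -0.1]
finger_gap: 0.0854
finger_force: 0.1
```

```bash
python3 st.py
```

```text
t 6.8 plate tcp [-97.0027   1.4383] z 17.279721238411398 yang 0.2107991989003889 zax [-0.     -0.0001 -1.    ] F plate [ 0.0625 -0.9264] -0.14430330734207025 gap 0.08544555477863476
```

Call:
jog_arm(rows=[[0,0.001,0,0,0,0,1],[0,0.002,0,0,0,0,1],[0,0.003,0,0,0,0,1],[0,0.004,0,0,0,0,1]])

```text
time_s: 7.13
tcp_pos: [0.3886, 0.1861, 0.0171]
tool_rot: [-1.974, -2.443, 0.002]
ft_force: [-3.5, 0.6, 0.4]
finger_gap: 0.0856
finger_force: 1.3
```

Scaled: 1.5 mm / 500 = 0.003, 1 mm / 500 = 0.002.

Call:
jog_arm(rows=[[0,0.001,0,0,0,0,1],[0,0.002,0,0,0,0,1],[0,0.003,0,0,0,0,1]])

```text
time_s: 7.38
tcp_pos: [0.3907, 0.1866, 0.0172]
tool_rot: [-1.975, -2.443, 0.0]
ft_force: [-2.2, -0.1, -0.1]
finger_gap: 0.0853
finger_force: 1.0
```

Scaled: 1 mm / 500 = 0.002, 0.5 mm / 500 = 0.001.

Call:
jog_arm(rows=[[0,0.001,0,0,0,0,1],[0,0.002,0,0,0,0,1]])

```text
time_s: 7.55
tcp_pos: [0.3917, 0.1868, 0.0173]
tool_rot: [-1.975, -2.443, 0.0]
ft_force: [-3.4, 0.3, -0.0]
finger_gap: 0.0858
finger_force: 1.1
```

Scaled: 0.8 mm / 500 = 0.0016, 0.4 mm / 500 = 0.0008.

Call:
jog_arm(rows=[[0,0.0008,0,0,0,0,1],[0,0.0016,0,0,0,0,1]])

```text
time_s: 7.72
tcp_pos: [0.3921, 0.1868, 0.0172]
tool_rot: [-1.975, -2.443, 0.001]
ft_force: [-4.6, 0.1, 1.3]
finger_gap: 0.0858
finger_force: 2.2
```

Scaled: 0.8 mm / 500 = 0.0016, 0.4 mm / 500 = 0.0008.

Call:
jog_arm(rows=[[0,0.0008,0,0,0,0,1],[0,0.0016,0,0,0,0,1]])

```text
time_s: 7.88
tcp_pos: [0.3923, 0.1869, 0.0171]
tool_rot: [-1.974, -2.442, 0.002]
ft_force: [-7.0, 0.4, 2.7]
finger_gap: 0.0854
finger_force: 3.8
```

Call:
jog_arm(rows=[[0,0.0008,0,0,0,0,1],[0,0.0016,0,0,0,0,1]])

```text
time_s: 8.05
tcp_pos: [0.3925, 0.1869, 0.0171]
tool_rot: [-1.973, -2.442, 0.003]
ft_force: [-9.9, -0.2, 6.0]
finger_gap: 0.0858
finger_force: 5.4
```

Call:
jog_arm(rows=[[0,0,0,0,0,0,1],[0,0,0,0,0,0,1],[0,0,0,0,0,0,1],[0,0,0,0,0,0,1],[0,0,0,0,0,0,1],[0,0,0,0,0,0,1]])

```text
time_s: 8.55
tcp_pos: [0.3924, 0.1869, 0.0171]
tool_rot: [-1.973, -2.442, 0.003]
ft_force: [-10.5, -0.0, 5.0]
finger_gap: 0.0858
finger_force: 4.8
```

```bash
python3 st.py; python3 - <<'E'
from h import *
from workcell import ctrl
a=ctrl.snapshot("top")["img"][195:255,320:410];b=ctrl.snapshot("side")["img"][235:295,290:380]
cv2.imwrite("pics/c4.png",np.vstack([cv2.resize(i[:,:,::-1],(450,300),interpolation=2) for i in(a,b)]))
E
```

```text
t 8.55 plate tcp [-91.8844   1.5359] z 17.08210436681934 yang 0.21136848535701622 zax [-0.0029 -0.0004 -1.    ] F plate [-10.2786   2.2106] 4.963955868239175 gap 0.08575694830459152
```

View pics/c4.png

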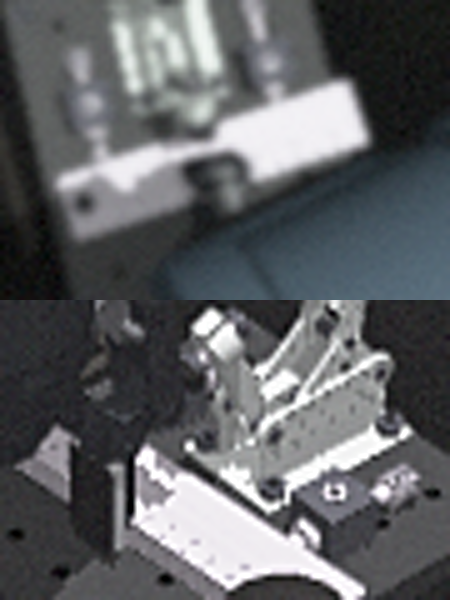

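The composite shows the bar edge meeting the A nose at (100,160) and the B nose at (275,100), held at about 10 N total for 0.5 s. Next I'll retract and rise.

Scaled: -180 mm / 500 = -0.36, -165 mm / 500 = -0.33.

Call:
jog_arm(rows=[[0,-0.004,0,0,0,0,1],[0,-0.016,0,0,0,0,1],[0,-0.04,0,0,0,0,1],[0,-0.05,-0.02,0,0,0,1],[0,-0.05,-0.09,0,0,0,1],[0,-0.05,-0.17,0,0,0,0],[0,-0.05,-0.25,0,0,0,0],[0,-0.05,-0.33,0,0,0,0],[0,-0.05,-0.36,0,0,0,0],[0,-0.05,-0.36,0,0,0,0],[0,-0.05,-0.36,0,0,0,0],[0,-0.05,-0.36,0,0,0,0]])

```text
time_s: 9.65
tcp_pos: [0.3693, 0.1817, 0.1965]
tool_rot: [1.975, 2.443, -0.001]
ft_force: [0.0, -0.4, -1.0]
finger_gap: 0.0005
finger_force: 0.0
```

```bash
python3 st.py
```

```text
t 9.65 plate tcp [-115.5764    1.3762] z 196.494625349994 yang 0.21080689423394378 zax [-0.0004 -0.0006 -1.    ] F plate [-0.0816 -0.4071] -0.9538431345451224 gap 0.00047029884249570814
```

Scaled: 161 mm / 500 = 0.322, 160 mm / 500 = 0.32.

Call:
jog_arm(rows=[[-0.002,0.08,0,0,0,0,0],[-0.002,0.16,0,0,0,0,0],[-0.002,0.24,0,0,0,0,0],[-0.002,0.32,0,0,0,0,0],[-0.002,0.322,0,0,0,0,0],[-0.002,0.322,0,0,0,0,0],[-0.002,0.322,0.04,0,0,0,0],[-0.002,0.322,0.08,0,0,0,0],[-0.002,0.322,0.11,0,0,0,0],[-0.002,0.322,0.116,0,0,0,0],[-0.002,0.322,0.116,0,0,0,0]])

```text
time_s: 10.57
tcp_pos: [0.5253, 0.2141, 0.138]
tool_rot: [-1.974, -2.442, 0.005]
ft_force: [-0.4, 0.4, -1.2]
finger_gap: 0.0002
finger_force: 0.0
```

```bash
python3 st.py;python3 - <<'E'
from h import *
from workcell import ctrl
s=ctrl.snapshot("side");cv2.imwrite("pics/s5.png",cv2.resize(s["img"][155:305,270:450,::-1],(720,600),interpolation=2))
E
```

```text
t 10.5667 plate tcp [43.6845  0.2284] z 137.9975884335691 yang 0.21117047857702678 zax [-0.0033 -0.0015 -1.    ] F plate [-0.285   0.4787] -1.1807607102354924 gap 0.00015658148347193332
```

View pics/s5.png

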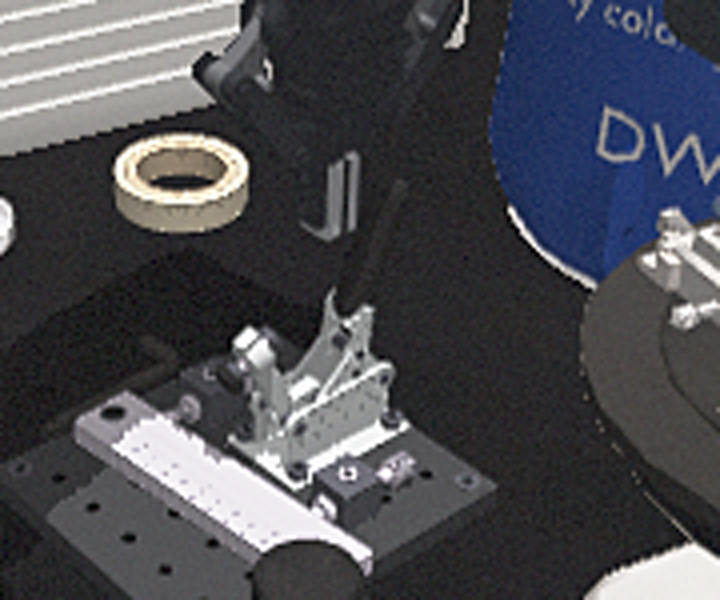

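The fingertip at (330,235) is just behind the grip at (375,240), and the bar still rests on both noses at (187,408) and (320,510). Now pressing along the arc.

Scaled: 55 mm / 500 = 0.11, 52 mm / 500 = 0.104.

Call:
jog_arm(rows=[[0,0.012,0,0,0,0,0],[0,0.024,0,0,0,0,0],[0,0.034,0.002,0,0,0,0],[0,0.044,0.008,0,0,0,0],[0,0.054,0.014,0,0,0,0],[0,0.064,0.02,0,0,0,0],[0,0.072,0.028,0,0,0,0],[0,0.08,0.036,0,0,0,0],[0,0.088,0.044,0,0,0,0],[0,0.096,0.054,0,0,0,0],[0,0.104,0.066,0,0,0,0],[0,0.11,0.076,0,0,0,0]])

```text
time_s: 11.62
tcp_pos: [0.5809, 0.2262, 0.1002]
tool_rot: [-1.975, -2.443, 0.002]
ft_force: [-1.4, -0.5, 1.0]
finger_gap: -0.0003
finger_force: 1.3
```

```bash
python3 st.py
```

```text
t 11.6167 plate tcp [100.626    0.3285] z 100.22889299462103 yang 0.21103899909964174 zax [-0.0012 -0.0005 -1.    ] F plate [-1.5074 -0.2049] 1.0130480413333747 gap -0.00025487603795385877
```

Scaled: 18 mm / 500 = 0.036, 14 mm / 500 = 0.028.

Call:
jog_arm(rows=[[0,0.004,0.01,0,0,0,0],[0,0.008,0.02,0,0,0,0],[0,0.01,0.028,0,0,0,0],[0,0.01,0.036,0,0,0,0]])

```text
time_s: 11.95
tcp_pos: [0.5865, 0.2274, 0.083]
tool_rot: [1.975, 2.443, 0.001]
ft_force: [0.0, -1.2, 1.8]
finger_gap: -0.0003
finger_force: 1.2
```

```bash
python3 st.py
```

```text
t 11.95 plate tcp [106.3372   0.3885] z 82.96787056914668 yang 0.21093995390687922 zax [ 0.0008  0.0001 -1.    ] F plate [-0.21   -1.2024] 1.767223777122013 gap -0.0002514166224422119
```

Contact is following the arc with light force. Now pressing down to the stop.

Scaled: 4 mm / 500 = 0.008, 3 mm / 500 = 0.006.

Call:
jog_arm(rows=[[0,0,0.002,0,0,0,0],[0,0,0.004,0,0,0,0],[0,0,0.006,0,0,0,0],[0,0,0.008,0,0,0,0]])

```text
time_s: 12.28
tcp_pos: [0.5865, 0.2275, 0.0796]
tool_rot: [1.975, 2.442, 0.002]
ft_force: [0.2, 0.4, 1.2]
finger_gap: -0.0
finger_force: 0.8
```

Call:
jog_arm(rows=[[0,0,0.002,0,0,0,0],[0,0,0.004,0,0,0,0]])

```text
time_s: 12.45
tcp_pos: [0.5864, 0.2274, 0.0776]
tool_rot: [1.975, 2.443, 0.001]
ft_force: [1.5, 0.2, 7.5]
finger_gap: -0.0003
finger_force: 3.5
```

Scaled: 2 mm / 500 = 0.004, 1 mm / 500 = 0.002.

Call:
jog_arm(rows=[[0,0,0.002,0,0,0,0],[0,0,0.004,0,0,0,0],[0,0,0.004,0,0,0,0]])

```text
time_s: 12.7
tcp_pos: [0.5866, 0.2276, 0.0768]
tool_rot: [1.974, 2.442, 0.003]
ft_force: [-1.5, -1.3, 13.2]
finger_gap: 0.0001
finger_force: 6.7
```

Scaled: 2 mm / 500 = 0.004, 1 mm / 500 = 0.002.

Call:
jog_arm(rows=[[0,0,0.002,0,0,0,0],[0,0,0.004,0,0,0,0],[0,0,0.004,0,0,0,0],[0,0,0.004,0,0,0,0],[0,0,0.004,0,0,0,0]])

```text
time_s: 13.12
tcp_pos: [0.5868, 0.2277, 0.076]
tool_rot: [1.974, 2.442, 0.005]
ft_force: [-4.0, -1.9, 21.5]
finger_gap: 0.0
finger_force: 11.2
```

Scaled: -220 mm / 500 = -0.44, -200 mm / 500 = -0.4.

Call:
jog_arm(rows=[[0,0,-0.006,0,0,0,0],[0,0,-0.02,0,0,0,0],[0,0,-0.08,0,0,0,0],[0,0,-0.16,0,0,0,0],[0,0,-0.24,0,0,0,0],[0,-0.08,-0.28,0,0,0,0],[0,-0.16,-0.28,0,0,0,0],[0,-0.24,-0.28,0,0,0,0],[0,-0.32,-0.28,0,0,0,0],[0,-0.4,-0.28,0,0,0,0],[0,-0.44,-0.28,0,0,0,0],[0,-0.44,-0.28,0,0,0,0],[0,-0.44,-0.28,0,0,0,0]])

```text
time_s: 14.2
tcp_pos: [0.3702, 0.1812, 0.2138]
tool_rot: [1.974, 2.443, 0.001]
ft_force: [0.5, -0.5, 0.1]
finger_gap: 0.0001
finger_force: 0.0
```

```bash
python3 st.py;python3 - <<'E'
from h import *
from workcell import ctrl
s=ctrl.snapshot("side");cv2.imwrite("pics/s6.png",cv2.resize(s["img"][185:335,260:440,::-1],(720,600),interpolation=2))
for x,z in((.103,.055),(.128,.057)):print((proj(s,np.r_[O+PR@[x,0],z])-[260,185])*4)
E
```

```text
t 14.2 plate tcp [-114.8542    0.6512] z 213.80256224479325 yang 0.21169494302355218 zax [ 0.0009  0.0004 -1.    ] F plate [ 0.4033 -0.6107] 0.10131294474054707 gap 7.864810662827153e-05
[458.0109 187.5077]
[497.2013 164.3327]
```

View pics/s6.png

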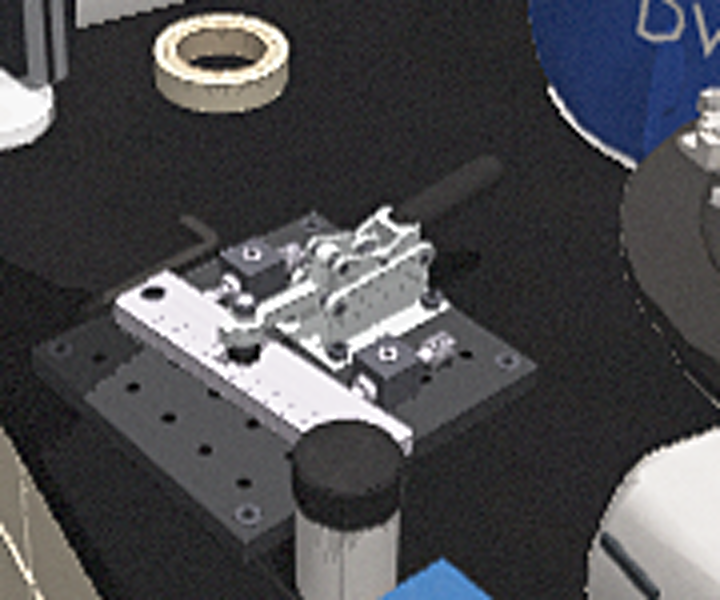

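The handle lies level with its grip end at (497,165), where the locked pose predicts it. The foot is on the bar at (243,350), both noses are at the edge, and the robot is clear.

```bash
python3 -c "
from workcell import ctrl
print(ctrl.hand_in())"
```

```text
the job is handed in; nothing more can be done
None
```

I handed the job in: in the last picture the straightedge bears on both stop screws and the clamp is locked over centre with its foot on the bar; the stop loads aren't measured directly, and no verdict came back.

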